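# Feed a sample tin through the dryer's gravity flap

### The job

Push the flat sample tin that stands on the apron of the bench dryer along the apron and through the hanging gravity flap, until it stands wholly inside the intake bay; then draw the fingers back out so that the flap swings fully shut behind it. Only push the tin: keep it flat on the metal without gripping, lifting or tipping it, push gently and steadily rather than flicking it, and leave the tall tin, the jar and the crucible where they are.

Things in the scene. Friction and masses are not known exactly. Their poses are not given: they have to be found in the camera images.
- intake: Fixed intake of a bench dryer: a level dark steel deck 150 mm wide, its top 8 above the work surface, running from an open apron through the flap into a bay. Origin: at work surface level (z = 0) under the middle of the closed flap. x axis: horizontally inwards, from apron to dryer; y across; z up. Beyond the bay stands the dryer's housing, x = 127 to 377, y = +-150, 112 high.
- apron (a point): Middle of the apron's outer end, on the deck's top, at intake x = -235 mm. The apron (x = -235 to 0) is open above; side lips at y = +-73, 4 thick, rise 6 above the deck.
- hinge_mid (a point): Middle of the flap's hinge rod, at intake x = 0, z = 88 mm (rod 6 thick, along intake y; 77 clear between rod and deck). The opening is 102 wide between cheek walls 6 thick, with tops at z = 88, from x = -5 to 127. Upright fingers cannot pass the rod; fingers tilted about 40 degrees with the tips leading inwards reach some 45 past the flap near the deck.
- bay_end (a point): Foot of the bay's end wall, in the middle, on the deck's top, at intake x = 121 mm. The bay is open above, walled on three sides to z = 88.
- flap (a joint): Steel gravity flap, 94 wide, 58 long, 3 thick, 60 g, hung on the hinge rod. 0 rad: hangs shut, lower edge 22 mm above the deck. Opens only inwards (lower edge to intake +x and up, to 1.45 rad); a push under 1 N moves it. It rests on the tin's top at about 0.6 rad, and falls shut by its weight only once the tin's centre is 63 mm or more past it (intake x) and the fingers are out.
- flap_edge (a point): Middle of the lower edge of the flap (moves with the flap).
- tin_center (a point): The flat round aluminium sample tin with lid, 56 in diameter, 32 high, about 100 g; the point is its centre, half-way up (16 above its underside). It starts standing on the apron deck, 80 to 150 in front of the flap and up to 30 off the middle line.
- tall_tin: Bystander: tall narrow aluminium tin, 44 in diameter, 55 high, standing loose on the bench; origin at the centre of its underside.
- jar: Bystander: small amber jar with black cap, 44 in diameter, 75 high, loose on the bench; origin at the centre of its underside.
- crucible: Bystander: small white ceramic crucible, 52 in diameter, 35 high, loose on the bench; origin at the centre of its underside.
Mind the look-alikes: they are no part of the job. What is shaped like the part that bears tin_center but yellow is not meant.

How it is judged (in metres and radians):
On the way, in this order (a step that is already met when the one before it is completed fails the run):
1. the tin has pushed the flap open and stands in the opening (value of joint flap above 0.4 rad and x of tin_center in the frame of intake between -0.025 and 0.025 m), for 0.05 s.
2. the tin is wholly past the flap (x of tin_center in the frame of intake above 0.028 m), for 0.1 s.
At the end, for the whole second after the job is handed in: The tin stands flat and still on the deck of the bay, wholly behind the flap (its centre at least 28 mm past the flap plane, between the cheek walls), and the flap hangs shut within 0.08 rad (x of tin_center in the frame of intake between 0.028 and 0.125 m and y of tin_center in the frame of intake between -0.051 and 0.051 m and z of tin_center in the frame of intake below 0.029 m and angle between tin_center's own z axis and vertical below 0.1 rad and linear speed of tin below 0.02 m/s and value of joint flap below 0.08 rad); the robot touches nothing.
It fails at once if the tin is lifted more than 10 mm off the deck (z of tin_center in the frame of intake above 0.034 m).
It fails at once if the tin is tipped by more than 0.35 rad (angle between tin_center's own z axis and vertical above 0.35 rad).
It fails at once if the tin is flicked (faster than 0.4 m/s) (linear speed of tin above 0.4 m/s).
It fails at once if the tin is pushed or gripped with more than 20 N (contact force between the fingers and tin above 20 N).
It fails at once if a bystander is moved by more than 10 mm (distance of any of tall_tin, jar, crucible from where it was at the start of the episode above 0.01 m).
It also fails if it takes over 45 s, if anything falls off the work surface, if the arm or the gripper's body presses on something with over 40 N, if the wrist force passes 120 N, or if a joint passes its speed limit or range.

### The arm

A 6-joint arm with a two-finger parallel gripper is mounted at the origin on the work surface. World frame = base frame: x ahead of the robot, y to its left, z up, the work surface at z = 0. Lengths are in m, angles in degrees, forces in N, time in s.
With the tool pointing down it reaches from about 0.4 to 0.825 m from the base axis. Payload 7 kg.
Tool frame: the origin (TCP) lies at the very end of the fingers, on their centre line; the grasp point (between the pads) lies 19 mm behind it; x points along the fingers, z is the direction in which the jaws open and shut, and the axes are right-handed (so a half turn about x gives the same grasp; the last joint's range is limited). The gripper opens to 88 mm and grips with 3 to 60 N. Pads are 19 mm wide; open, the fingers measure 130 mm over their backs; the gripper's body (78 mm by 193 mm) begins 47 mm behind the grasp point.
Start: joints at [88.929, 20.546, 0.682, 0, -70.136, -16.507], TCP at [0.204, 0.643, 0.227] pointing down, gripper open.
Joint ranges: [-176.03, 176.03], [-82.01, 121.73], [-58.28, 71.71], [-173.87, 95.51], [-174.79, -0.11], [-173.66, 173.66]. Speed limits (degrees/s): [136.94, 136.94, 172.46, 180, 180, 180].

### API

Orientations are given as [roll, pitch, yaw] about the fixed x, y, z axes, in that order (R = Rz(yaw) Ry(pitch) Rx(roll)).
In Python, from plant import * gives the robot as it stands.
- The arm moves only by the tool arm_command, never from a script. Its argument "commands" is one flat list of numbers, 5 for each row, row after row: the shift along the tool's x, y, z in mm, then the turn about the tool's x in degrees, then the opening in per cent of the stroke, from 0 (shut) to 100 (fully open). A call has 1 to 5 rows; each row shifts and turns the pose as measured when the row begins, along the tool's axes as they then stand; what a row does not reach is not made up. A row lasts 1/8 s, in which the tool goes at most 62.5 mm and 10.7 degrees, less where a joint would pass 70% of its speed; a pose out of reach is approached as far as the arm can. A call is refused whole if a number of a shift passes 62.5 or a number of a turn 10.7, either way. A call with a gripper value outside its range is refused whole. The fingers move at their own pace and stop on an object; the grip force is fixed at half the most. Time passes only in rows, so rows that do not move let the fingers close. It gives the time, the measured TCP pose, the force and the opening at its end, in the units of the state.
- get_obs(): the state, without advancing time (a new reading comes with each control period).
- snapshot(name): name is "side" or "top"; returns a dict with "frame" (420x560x3 uint8, blue, green, red), "fov_y" (degrees; the focal length in pixels is half the picture's height over the tangent of half this angle, whatever the lens; pixels are square), "cx", "cy" (the principal point, pixels), "world_to_cam" (4x4, takes a point from world to camera coordinates). Camera axes: x right, y up, looking along -z (the intrinsics and any distortion apply to the point x, -y, -z); pixel columns grow to the right and rows downward; lengths in m; the calibration is good to about 2 mm. A picture is of the moment at which its call begins. There is no depth.
- close_job(): hands the job in, once; it reports no verdict.
The state is a dict: "clock": time; "joint_pos": joint angles; "qvel": joint speeds; "tau": joint torques, N m; "tool_pos": TCP position; "orientation": TCP orientation; "force": force on the tool from outside, world axes, zero at the start; "moment": the same for the moment, N m; "opening": finger opening in m.
Only numpy, scipy, OpenCV 4.12 (cv2) and the standard library are available. Lean on these libraries where they do the work, as an engineer would, in place of code of your own. Each camera call takes 0.05 s, during which the arm holds its last target. There are 200 camera calls.

## Working session

There is one attempt and no reset: what is moved stays moved. The work goes in short steps, Python scripts to look and compute and a tool call to move; the robot and the scene stay as the last step left them, time stands still between calls to the robot, and variables do not carry over. Pictures are saved under pics/ and viewed, about 8 in all and at most 12, crops included, and the job is handed in when it is done.

Besides the shell and the picture viewer there is one more tool, called after ">>>" by a JSON object that holds its "op" and its "data", one argument or row to a line. arm_command: Moves the arm, as the interface text tells. Its arguments: {"type":"object","properties":{"commands":{"type":"array"}},"required":["commands"]}

```bash
mkdir -p pics; ls; python3 - <<'E'
from plant import *
import cv2,numpy as np
for n in("side","top"):
    s=snapshot(n); cv2.imwrite(f"pics/{n}0.png",s["frame"]); print(n,s["fov_y"],s["cx"],s["cy"],[k for k in s]); print(np.round(s["world_to_cam"],4).tolist())
print(get_obs())
E
```

```text
pics
side 44.21376458473895 276.8722043146423 210.29610043527566 ['frame', 'fov_y', 'cx', 'cy', 'world_to_cam']
[[0.8703, -0.4925, 0.0033, -0.543], [0.279, 0.4985, 0.8208, -0.1737], [-0.4059, -0.7134, 0.5712, -1.0128], [0.0, 0.0, 0.0, 1.0]]
top 55.283507178715325 285.4747971987886 215.6753983475344 ['frame', 'fov_y', 'cx', 'cy', 'world_to_cam']
[[0.0143, -0.9998, 0.0156, -0.0861], [0.9975, 0.0154, 0.0695, -0.6038], [-0.0698, 0.0146, 0.9975, -1.0382], [0.0, 0.0, 0.0, 1.0]]
{'clock': 0.1, 'joint_pos': array([ 8.89299414e+01,  2.05855754e+01,  6.41651941e-01, -1.83175452e-02,
       -7.01351600e+01, -1.65052566e+01]), 'qvel': array([-0.05630672, -0.10115112,  0.16494455, -0.0147864 ,  0.01114193,
       -0.06405926]), 'tau': array([-1.71265376e-03, -5.84158623e+01,  2.93750167e+01,  7.01557875e+00,
        1.01757518e-02, -4.84889142e-05]), 'tool_pos': array([0.20373148, 0.6430874 , 0.22575433]), 'orientation': array([   4.22199024,   89.91906278, -103.35956119]), 'force': array([-0.75442476, -0.42314142, -0.72517294]), 'moment': array([ 0.04024058, -0.03474656, -0.01864817]), 'opening': 0.08797676804828823}
```

View pics/top0.png

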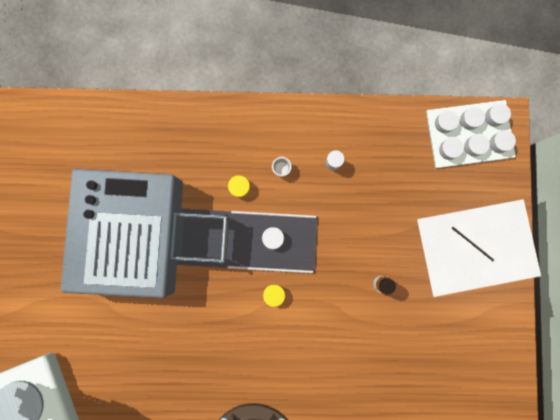

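View pics/side0.png

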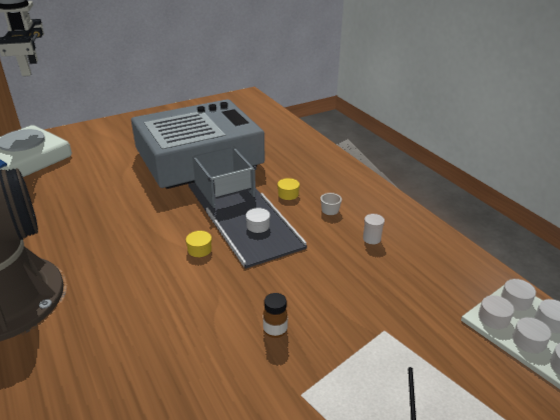

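Top view: the apron runs from (316,242) to the flap at about (228,240), so intake +x is roughly world +y. The white tin is at (273,238), and yellow look-alikes stand at (238,186) and (274,296). Crucible (282,167), tall tin (336,160) and jar (386,286) are off the apron.

```bash
cat > h.py <<'E'
from plant import *
import cv2,numpy as np
def K(s): return s["frame"].shape[0]/2/np.tan(np.radians(s["fov_y"]/2))
def ray(s,u,v,z):
    T=s["world_to_cam"];R=T[:3,:3];c=-R.T@T[:3,3];f=K(s)
    d=R.T@np.array([(u-s["cx"])/f,-(v-s["cy"])/f,-1]); return c+d*(z-c[2])/d[2]
def proj(s,p):
    q=s["world_to_cam"]@np.append(p,1);f=K(s); return np.array([s["cx"]+f*q[0]/-q[2],s["cy"]-f*q[1]/-q[2]])
E
python3 - <<'E'
from h import *
s=snapshot("top");f=s["frame"]
hsv=cv2.cvtColor(f,cv2.COLOR_BGR2HSV)
m=((hsv[...,1]<50)&(hsv[...,2]>150)).astype(np.uint8)
n,l,st,c=cv2.connectedComponentsWithStats(m)
for i in range(1,n):
    if 25<st[i,4]<6000 and st[i,0]<420: print(st[i],c[i].round(1),ray(s,*c[i],.04).round(4))
y=((hsv[...,0]>22)&(hsv[...,0]<35)&(hsv[...,1]>200)&(hsv[...,2]>150)).astype(np.uint8)
n,l,st,c=cv2.connectedComponentsWithStats(y)
for i in range(1,n):
    if st[i,4]>60: print('yel',st[i],ray(s,*c[i],.032).round(4))
cv2.imwrite("pics/c1.png",cv2.resize(f[190:290,165:325],None,fx=5,fy=5,interpolation=cv2.INTER_CUBIC))
E
```

```text
[  0   0  22  19 195] [7.2 6.2] [1.1519 0.673  0.04  ]
[  0  20  38  67 946] [11.2 56.5] [1.014  0.6539 0.04  ]
[22 34  9  9 43] [26.  37.7] [1.0663 0.6183 0.04  ]
[304  50  22  19 210] [314.4  59.1] [ 1.0245 -0.1481  0.04  ]
[323  60   8   9  32] [326.8  64.5] [ 1.0104 -0.1813  0.04  ]
[38 71  5  7 29] [39.9 73.9] [0.9686 0.5762 0.04  ]
[317  87  12   6  34] [322.6  89.6] [ 0.9413 -0.1707  0.04  ]
[326 151  18  17 238] [334.8 159. ] [ 0.7551 -0.2044  0.04  ]
[272 157  19  20 231] [281.8 167.2] [ 0.7307 -0.0655  0.04  ]
[231 211  85   7 170] [272.8 214.2] [ 0.6071 -0.0439  0.04  ]
[219 217   7  45 106] [222.9 239.4] [0.5399 0.0838 0.04  ]
[262 227  22  22 386] [272.4 237.6] [ 0.5464 -0.0439  0.04  ]
[247 267  66   6 163] [279.7 269.6] [ 0.4644 -0.0641  0.04  ]
[   0  355   68   65 2582] [ 29.9 389.9] [0.1578 0.5549 0.04  ]
```

View pics/c1.png

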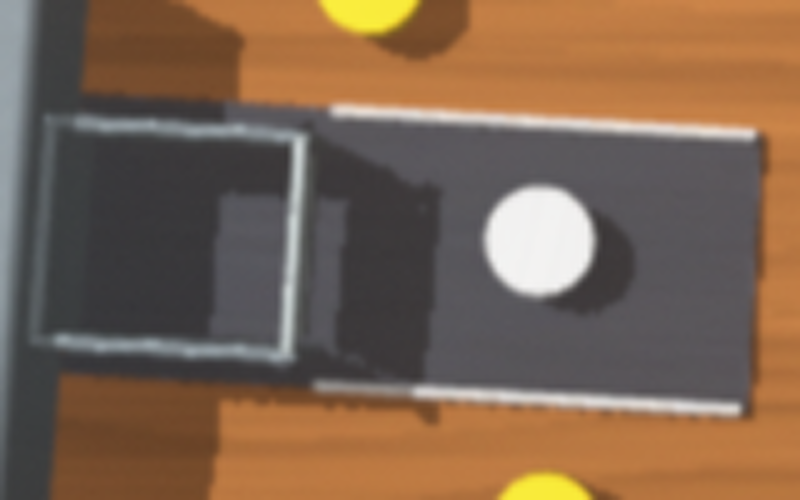

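```bash
python3 - <<'E'
from h import *
s=snapshot("top")
g=lambda a,b,z:ray(s,a/5+164.9,b/5+189.9,z)
A=g(759,133,.014);B=g(744,410,.014);R1=g(301,136,.09);R2=g(291,352,.09);E=g(50,119,.088);F=g(36,341,.088)
for p in(A,B,R1,R2,E,F):print(p.round(4))
h=(R1+R2)/2;a=(A+B)/2;e=(E+F)/2
print('lens',np.linalg.norm(A-B),np.linalg.norm(h[:2]-a[:2]),np.linalg.norm(R1-R2),np.linalg.norm(h-e))
for d in(h-a,e-a,e-h):print('yaw',np.degrees(np.arctan2(d[1],d[0])))
for d in(B-A,R2-R1):print('yaw from cross',np.degrees(np.arctan2(d[1],d[0]))+270)
for pa,pb,z in(((335,110),(755,134),.014),((410,391),(740,410),.014)):
    d=g(*pa,z)-g(*pb,z);print('lip yaw',np.degrees(np.arctan2(d[1],d[0])))
t=g(540,240.5,.04);yaw=np.arctan2((h-a)[1],(h-a)[0]);u=np.array([np.cos(yaw),np.sin(yaw)]);v=np.array([-u[1],u[0]])
print('tin',t,'intake',(t-h)[:2]@u,(t-h)[:2]@v,'h',h)
E
```

```text
[ 0.6046 -0.1605  0.014 ]
[ 0.458  -0.1539  0.014 ]
[0.5944 0.0727 0.09  ]
[0.4884 0.075  0.09  ]
[0.6011 0.1968 0.088 ]
[0.492 0.2   0.088]
lens 0.14683358487245474 0.23124217419302076 0.10603211016853743 0.12464549983098751
yaw 87.48998652104622
yaw 87.54737727871544
yaw 87.65386229210588
yaw from cross 447.4141072445573
yaw from cross 448.77909804150744
lip yaw 87.60580420465674
lip yaw 87.48974253435996
tin [ 0.54536669 -0.04514892  0.04      ] intake -0.1187168132181701 -0.009155167074122639 h [0.54141939 0.07385494 0.09      ]
```

>>> {"op": "arm_command", "data": {
  "commands": [-60,0,0,0,35,-60,0,0,0,35]
}}

```text
clock: 0.45
tool_pos: [0.2033, 0.641, 0.342]
orientation: [9.1, 89.2, -98.5]
force: [-0.7, 1.1, 0.2]
opening: 0.0732
```

>>> {"op": "arm_command", "data": {
  "commands": [0,0,0,10.7,35,0,0,0,10.7,35,0,0,0,10.7,35,0,0,0,10.7,35,0,0,0,10.7,35]
}}

```text
clock: 1.08
tool_pos: [0.2036, 0.6425, 0.348]
orientation: [59.1, 89.7, -102.5]
force: [-0.1, -0.3, 0.1]
opening: 0.0311
```

>>> {"op": "arm_command", "data": {
  "commands": [0,0,0,10.7,35,0,-60,0,10.7,35,0,-60,0,0,35,0,-60,0,0,35]
}}

```text
clock: 1.58
tool_pos: [0.2025, 0.822, 0.3514]
orientation: [56.2, 89.9, -127.1]
force: [-0.1, 1.3, 1.5]
opening: 0.0307
```

```bash
cat >> h.py <<'E'
from scipy.spatial.transform import Rotation as Ro
YAW=np.radians(87.55);O=np.array([.5415,.0752,0.]);RI=Ro.from_euler('z',YAW).as_matrix()
def toI(p): return RI.T@(np.asarray(p)-O)
def st():
    o=get_obs();R=RI.T@Ro.from_euler('xyz',o['orientation'],degrees=True).as_matrix()
    print('t',round(o['clock'],2),'tcp',o['tool_pos'].round(4),'intake mm',(toI(o['tool_pos'])*1000).round(1),'j',o['joint_pos'].round(1),'F',o['force'].round(1),'op',round(o['opening']*1000,1))
    print('tool axes in intake (cols x,y,z)\n',R.round(3)); return o,R
E
python3 -c "
from h import *
st()"
```

```text
t 1.57 tcp [0.2025 0.822  0.3514] intake mm [731.6 370.6 351.4] j [ 89.2  37.3  43.7  -0.  -96.5 -92.5] F [-0.1  1.3  1.5] op 30.7
tool axes in intake (cols x,y,z)
 [[-0.001 -1.     0.015]
 [ 0.001  0.015  1.   ]
 [-1.     0.001  0.001]]
```

>>> {"op": "arm_command", "data": {
  "commands": [0,-60,0,0,35,0,-60,0,0,35,0,-60,0,0,35,0,-60,0,0,35]
}}

```text
clock: 2.08
tool_pos: [0.1989, 0.969, 0.289]
orientation: [-111.4, 85.9, 65.2]
force: [-0.6, -0.8, 1.0]
opening: 0.0303
```

```bash
python3 -c "
from h import *
st()"
```

```text
t 2.08 tcp [0.1989 0.969  0.289 ] intake mm [878.4 380.5 289. ] j [  90.3   56.    71.6    1.8 -101.9  -93.2] F [-0.6 -0.8  1. ] op 30.3
tool axes in intake (cols x,y,z)
 [[ 0.066 -0.998  0.016]
 [-0.027  0.015  1.   ]
 [-0.997 -0.067 -0.026]]
```

>>> {"op": "arm_command", "data": {
  "commands": [-40,-60,0,0,35,-40,-60,0,0,35,-40,-60,0,0,35,-40,-60,0,0,35,-40,-60,0,0,35]
}}

```text
clock: 2.7
tool_pos: [0.1687, 1.0114, 0.3984]
orientation: [-105.0, 72.8, 71.8]
force: [0.1, 0.0, 0.1]
opening: 0.0308
```

```bash
python3 -c "
from h import *
st()"
```

```text
t 2.7 tcp [0.1687 1.0114 0.3984] intake mm [919.4 412.5 398.4] j [ 93.6  51.1  71.7   6.4 -94.5 -95.5] F [0.1 0.  0.1] op 30.8
tool axes in intake (cols x,y,z)
 [[ 0.285 -0.958  0.025]
 [-0.081  0.002  0.997]
 [-0.955 -0.286 -0.077]]
```

>>> {"op": "arm_command", "data": {
  "commands": [-40,-60,-30,0,35,-40,-60,-30,0,35,-40,-60,-30,0,35,-40,-60,-30,0,35,-40,-60,-30,0,35]
}}

```text
clock: 3.32
tool_pos: [0.2447, 1.0042, 0.5331]
orientation: [-104.8, 60.2, 71.9]
force: [-0.1, 0.2, 0.3]
opening: 0.0307
```

```bash
python3 -c "
from h import *
st()"
```

```text
t 3.33 tcp [0.2447 1.0042 0.5331] intake mm [915.5 336.2 533.1] j [ 90.2  44.9  71.7   9.  -88.2 -91.5] F [-0.1  0.2  0.3] op 30.7
tool axes in intake (cols x,y,z)
 [[ 0.479 -0.876  0.048]
 [-0.134 -0.02   0.991]
 [-0.867 -0.481 -0.127]]
```

>>> {"op": "arm_command", "data": {
  "commands": [-40,-50,-62,0,35,-40,-50,-62,0,35,-40,-50,-62,0,35,-40,-50,-62,0,35,-40,-50,-62,0,35]
}}

```text
clock: 3.95
tool_pos: [0.3916, 0.9324, 0.6634]
orientation: [-106.5, 49.5, 69.7]
force: [0.1, 0.0, -0.6]
opening: 0.0307
```

```bash
python3 -c "
from h import *
st()"
```

```text
t 3.95 tcp [0.3916 0.9324 0.6634] intake mm [850.  186.5 663.4] j [ 80.8  37.9  71.7   7.2 -83.8 -82.7] F [ 0.1  0.  -0.6] op 30.7
tool axes in intake (cols x,y,z)
 [[ 0.619 -0.781  0.088]
 [-0.199 -0.048  0.979]
 [-0.76  -0.623 -0.185]]
```

>>> {"op": "arm_command", "data": {
  "commands": [-11,10,60,0,35,-11,10,60,0,35,-11,10,60,0,35,-11,10,60,0,35,-11,10,60,0,35]
}}

```text
clock: 4.58
tool_pos: [0.0999, 0.8958, 0.6272]
orientation: [-106.3, 48.5, 69.2]
force: [-0.9, 1.4, -0.1]
opening: 0.0308
```

>>> {"op": "arm_command", "data": {
  "commands": [-11,10,60,0,35,-11,10,60,0,35,-11,10,60,0,35,-11,10,60,0,35]
}}

```text
clock: 5.08
tool_pos: [-0.1465, 0.8686, 0.5947]
orientation: [-105.9, 48.2, 69.5]
force: [-0.2, 1.0, -0.3]
opening: 0.0307
```

```bash
python3 -c "
from h import *
st()"
```

```text
t 5.08 tcp [-0.1465  0.8686  0.5947] intake mm [763.3 721.2 594.7] j [ 123.6   18.6   17.9   36.1  -66.5 -136.2] F [-0.2  1.  -0.3] op 30.7
tool axes in intake (cols x,y,z)
 [[ 0.633 -0.767  0.104]
 [-0.206 -0.038  0.978]
 [-0.746 -0.641 -0.182]]
```

>>> {"op": "arm_command", "data": {
  "commands": [-2,-48,39,0,35,-2,-48,39,0,35,-2,-48,39,0,35,-2,-48,39,0,35,-2,-48,39,0,35]
}}

```text
clock: 5.7
tool_pos: [-0.2941, 0.9955, 0.6417]
orientation: [-105.2, 44.1, 71.9]
force: [-0.8, 0.7, -1.0]
opening: 0.0306
```

```bash
python3 -c "
from h import *
st()"
```

```text
t 5.7 tcp [-0.2941  0.9955  0.6417] intake mm [883.7 874.2 641.7] j [ 127.9   47.    71.3   36.6  -85.5 -124. ] F [-0.8  0.7 -1. ] op 30.6
tool axes in intake (cols x,y,z)
 [[ 0.691 -0.718  0.085]
 [-0.194 -0.071  0.978]
 [-0.697 -0.692 -0.188]]
```

>>> {"op": "arm_command", "data": {
  "commands": [-5,-42,42,0,35,-5,-42,42,0,35,-5,-42,42,0,35,-5,-42,42,0,35,-5,-42,42,0,35]
}}

```text
clock: 6.32
tool_pos: [-0.4448, 1.011, 0.6635]
orientation: [-100.0, 33.5, 79.8]
force: [0.1, 0.2, -0.1]
opening: 0.0304
```

```bash
python3 -c "
from h import *
st()"
```

```text
t 6.33 tcp [-0.4448  1.011   0.6635] intake mm [ 892.8 1025.4  663.5] j [ 134.6   50.7   71.7   44.8  -75.4 -132. ] F [ 0.1  0.2 -0.1] op 30.4
tool axes in intake (cols x,y,z)
 [[ 0.827 -0.561  0.037]
 [-0.112 -0.099  0.989]
 [-0.551 -0.822 -0.145]]
```

```bash
cat >> h.py <<'E'
def go(target,step=60):
    o,R=st(); d=np.asarray(target)-toI(o['tool_pos'])*1000; n=int(np.ceil(np.linalg.norm(d)/step)); print('rows',n,'per row tool xyz',(R.T@d/n).round(1))
E
python3 - <<'E'
from h import *
go(toI([.45,.45,.45])*1000)
s=snapshot("top");f=s["frame"];b,g,r=[f[...,i].astype(int) for i in range(3)]
n,l,s_,c=cv2.connectedComponentsWithStats(((r>150)&(g>130)&(b<80)).astype(np.uint8))
for i in range(1,n):
    if s_[i,4]>60: print('yel',s_[i,4],(toI(ray(s,*c[i],.032))*1000).round())
E
```

```text
t 6.33 tcp [-0.4448  1.011   0.6635] intake mm [ 892.8 1025.4  663.5] j [ 134.6   50.7   71.7   44.8  -75.4 -132. ] F [ 0.1  0.2 -0.1] op 30.4
tool axes in intake (cols x,y,z)
 [[ 0.827 -0.561  0.037]
 [-0.112 -0.099  0.989]
 [-0.551 -0.822 -0.145]]
rows 18 per row tool xyz [-11.7  31.1 -49.8]
yel 5046 [ 252. -335.   32.]
yel 238 [ 135. -380.   32.]
yel 457 [-176. -389.   32.]
yel 65 [-754. -413.   32.]
yel 153 [-438. -378.   32.]
yel 144 [-139. -330.   32.]
yel 624 [ 415. -281.   32.]
yel 85 [  40. -311.   32.]
yel 181 [-171. -304.   32.]
yel 189 [ 417. -246.   32.]
yel 67 [ 439. -228.   32.]
yel 982 [ 418. -203.   32.]
yel 225 [-122. -229.   32.]
yel 534 [  -4. -142.   32.]
yel 385 [ 506. -121.   32.]
yel 121 [-128. -147.   32.]
yel 188 [-627. -171.   32.]
yel 385 [500. -45.  32.]
yel 1667 [-117.  168.   32.]
yel 1989 [435. 203.  32.]
yel 1382 [-690.  145.   32.]
yel 69 [-280.  136.   32.]
yel 409 [234. 191.  32.]
yel 293 [-341.  161.   32.]
yel 154 [-195.  204.   32.]
yel 93 [-765.  179.   32.]
yel 188 [385. 251.  32.]
yel 118 [145. 239.  32.]
yel 520 [410. 270.  32.]
yel 64 [-457.  214.   32.]
yel 319 [-197.  246.   32.]
yel 125 [-700.  223.   32.]
```

>>> {"op": "arm_command", "data": {
  "commands": [-11.7,31,-50,0,16,-11.7,31,-50,0,16,-11.7,31,-50,0,16,-11.7,31,-50,0,16,-11.7,31,-50,0,16]
}}

```text
clock: 7.0
tool_pos: [-0.2593, 0.8963, 0.6221]
orientation: [-100.4, 32.8, 79.8]
force: [1.1, 0.5, 0.7]
opening: 0.0141
```

>>> {"op": "arm_command", "data": {
  "commands": [-11.7,31,-50,0,16,-11.7,31,-50,0,16,-11.7,31,-50,0,16,-11.7,31,-50,0,16,-11.7,31,-50,0,16]
}}

```text
clock: 7.62
tool_pos: [-0.005, 0.7341, 0.5683]
orientation: [-99.9, 32.2, 80.6]
force: [1.6, 0.6, 0.7]
opening: 0.0142
```

>>> {"op": "arm_command", "data": {
  "commands": [-11.7,31,-50,0,16,-11.7,31,-50,0,16,-11.7,31,-50,0,16,-11.7,31,-50,0,16,-11.7,31,-50,0,16]
}}

```text
clock: 8.25
tool_pos: [0.2393, 0.5845, 0.5158]
orientation: [-99.9, 31.5, 80.7]
force: [2.2, 1.0, 0.8]
opening: 0.0139
```

```bash
python3 -c "
from h import *
go([-200,-9,180])"
```

```text
t 8.25 tcp [0.2393 0.5845 0.5158] intake mm [495.9 323.7 515.8] j [  88.1  -18.7  -34.2   21.7  -17.4 -104.9] F [2.2 1.  0.8] op 13.9
tool axes in intake (cols x,y,z)
 [[ 0.846 -0.532  0.029]
 [-0.102 -0.108  0.989]
 [-0.523 -0.84  -0.146]]
rows 15 per row tool xyz [-25.3  45.9 -20. ]
```

>>> {"op": "arm_command", "data": {
  "commands": [2.5,8.4,-60,0,16,2.5,8.4,-60,0,16,2.5,8.4,-60,0,16,2.5,8.4,-60,0,16,2.5,8.4,-60,0,16]
}}

```text
clock: 8.88
tool_pos: [0.4893, 0.5443, 0.5216]
orientation: [-100.5, 32.1, 78.7]
force: [-0.0, 0.9, 0.5]
opening: 0.0143
```

```bash
python3 -c "
from h import *
go([-200,-9,180])"
```

```text
t 8.88 tcp [0.4893 0.5443 0.5216] intake mm [466.5  72.2 521.6] j [ 46.7  -1.1   3.7 -37.4 -47.8 -33.9] F [-0.   0.9  0.5] op 14.3
tool axes in intake (cols x,y,z)
 [[ 0.837 -0.544  0.055]
 [-0.13  -0.1    0.987]
 [-0.532 -0.833 -0.154]]
rows 13 per row tool xyz [-28.1  50.4  -4.9]
```

>>> {"op": "arm_command", "data": {
  "commands": [-28,50,-5,0,16,-28,50,-5,0,16,-28,50,-5,0,16,-28,50,-5,0,16,-28,50,-5,0,16]
}}

```text
clock: 9.5
tool_pos: [0.5153, 0.2832, 0.3917]
orientation: [-101.1, 32.0, 78.3]
force: [0.9, 0.2, -1.1]
opening: 0.0143
```

>>> {"op": "arm_command", "data": {
  "commands": [-28,50,-5,0,16,-28,50,-5,0,16,-28,50,-5,0,16,-28,50,-5,0,16,-28,50,-5,0,16]
}}

```text
clock: 10.12
tool_pos: [0.5373, 0.0178, 0.2626]
orientation: [-101.9, 32.2, 77.7]
force: [1.1, -0.5, -0.4]
opening: 0.0143
```

```bash
python3 -c "
from h import *
go([-195,-12,110])"
```

```text
t 10.12 tcp [0.5373 0.0178 0.2626] intake mm [-57.6   1.8 262.6] j [-21.2  16.   -4.5 -56.9 -86.4  33.9] F [ 1.1 -0.5 -0.4] op 14.3
tool axes in intake (cols x,y,z)
 [[ 0.834 -0.549  0.059]
 [-0.144 -0.114  0.983]
 [-0.533 -0.828 -0.174]]
rows 4 per row tool xyz [-7.8 50.8  1.2]
```

>>> {"op": "arm_command", "data": {
  "commands": [-8,51,1,0,16,-8,51,1,0,16,-8,51,1,0,16,-8,51,1,5,16]
}}

```text
clock: 10.62
tool_pos: [0.5483, -0.1293, 0.1074]
orientation: [-97.3, 32.7, 77.4]
force: [0.4, -0.1, 0.5]
opening: 0.0141
```

```bash
python3 - <<'E'
from h import *
go([-180,-11,40])
s=snapshot("side");cv2.imwrite("pics/s2.png",cv2.resize(s["frame"][60:340,90:460],None,fx=2.1,fy=2.1))
E
```

```text
t 10.62 tcp [ 0.5483 -0.1293  0.1074] intake mm [-204.   -15.6  107.4] j [-32.2  34.3   0.6 -52.6 -86.3  45.6] F [ 0.4 -0.1  0.5] op 14.1
tool axes in intake (cols x,y,z)
 [[ 0.828 -0.55   0.107]
 [-0.148 -0.03   0.989]
 [-0.54  -0.835 -0.106]]
rows 2 per row tool xyz [27.8 21.5  7.1]
```

View pics/s2.png

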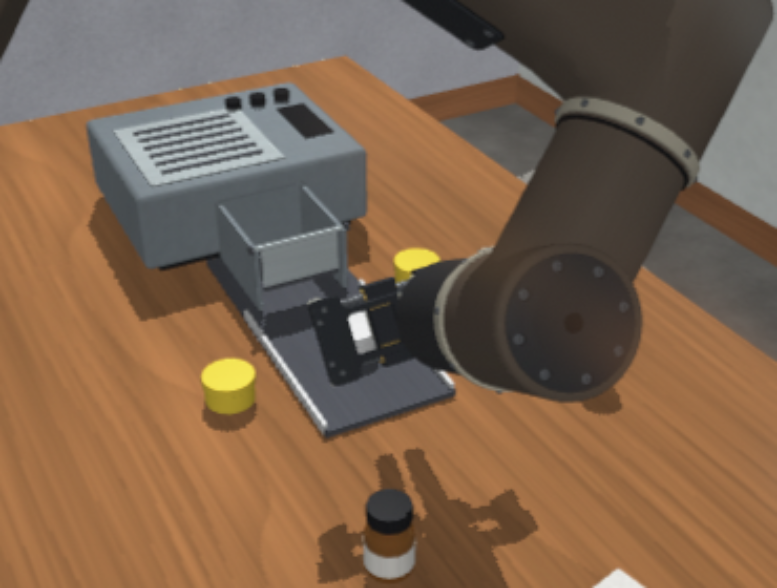

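>>> {"op": "arm_command", "data": {
  "commands": [30,24,5,0,16,25,22,4,0,16]
}}

```text
clock: 10.92
tool_pos: [0.5489, -0.1141, 0.0298]
orientation: [-96.6, 33.0, 77.4]
force: [-1.0, 0.4, -0.3]
opening: 0.0139
```

```bash
python3 - <<'E'
from h import *
go([-165,-11,25],20)
s=snapshot("top");f=s["frame"][150:330,150:370];cv2.imwrite("pics/t3.png",cv2.resize(f,None,fx=3.4,fy=3.3))
E
```

```text
t 10.93 tcp [ 0.5489 -0.1141  0.0298] intake mm [-188.8  -15.5   29.8] j [-31.2  40.   -1.8 -53.7 -80.6  50.8] F [-1.   0.4 -0.3] op 13.9
tool axes in intake (cols x,y,z)
 [[ 0.826 -0.553  0.114]
 [-0.148 -0.018  0.989]
 [-0.545 -0.833 -0.097]]
rows 2 per row tool xyz [10.8 -4.6  3.8]
```

View pics/t3.png

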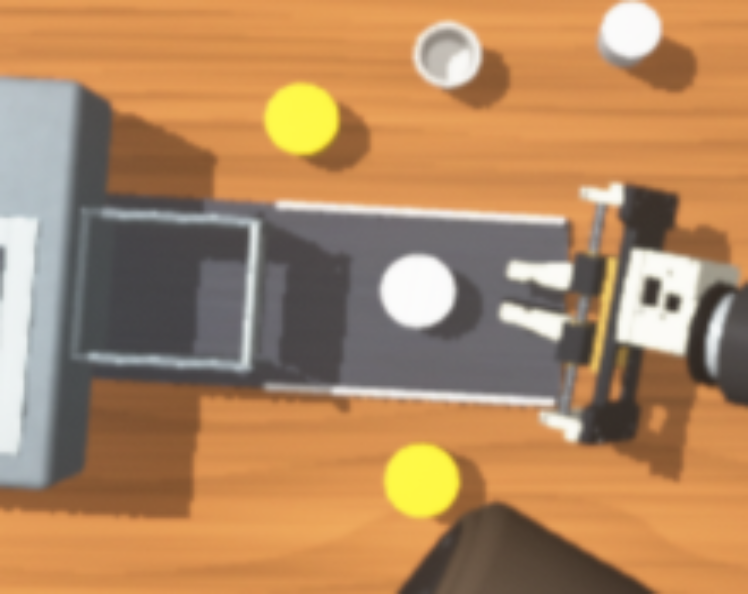

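>>> {"op": "arm_command", "data": {
  "commands": [8,-2.5,3.6,0,16,8,-2.5,3.6,0,16,6.6,-4.4,1,0,16,5,-3.3,0.7,0,16,5,-3.3,0.7,0,16]
}}

```text
clock: 11.6
tool_pos: [0.5458, -0.0738, 0.0245]
orientation: [-96.7, 33.1, 77.4]
force: [0.2, -0.6, 0.2]
opening: 0.014
```

```bash
cat >> h.py <<'E'
def tin():
    s=snapshot("top");f=s["frame"];hsv=cv2.cvtColor(f,cv2.COLOR_BGR2HSV)
    m=((hsv[...,1]<40)&(hsv[...,2]>200)).astype(np.uint8); m[:217]=0;m[267:]=0;m[:,:226]=0
    m=cv2.morphologyEx(m,cv2.MORPH_OPEN,np.ones((7,7),np.uint8))
    n,l,q,c=cv2.connectedComponentsWithStats(m)
    for i in range(1,n):
        if q[i,4]>100: print('tin?',q[i],(toI(ray(s,*c[i],.04))*1000).round(1))
    return s
E
python3 - <<'E'
from h import *
go([-140,-11,25],10); tin()
E
```

```text
t 11.6 tcp [ 0.5458 -0.0738  0.0245] intake mm [-148.7  -10.7   24.5] j [-28.5  38.9  -5.  -55.5 -77.7  51.6] F [ 0.2 -0.6  0.2] op 14.0
tool axes in intake (cols x,y,z)
 [[ 0.825 -0.554  0.112]
 [-0.147 -0.019  0.989]
 [-0.546 -0.832 -0.098]]
rows 1 per row tool xyz [ 7.  -5.2  0.6]
tin? [ 459  217   78   50 2342] [-727.4  -43.7   40. ]
tin? [262 228  20  20 351] [-116.3  -10.    40. ]
tin? [319 228  18  12 164] [-263.   -30.7   40. ]
tin? [315 244  19  13 209] [-254.6   13.7   40. ]
```

>>> {"op": "arm_command", "data": {
  "commands": [5,-3.3,0.7,0,16,6.6,-4.4,0.9,0,16,8.2,-5.5,1.1,0,16,8.2,-5.5,1.1,0,16,8.2,-5.5,1.1,0,16]
}}

```text
clock: 12.28
tool_pos: [0.5481, -0.0271, 0.0245]
orientation: [-96.7, 33.1, 77.4]
force: [0.5, -0.1, -0.0]
opening: 0.014
```

```bash
python3 - <<'E'
from h import *
go([-60,-11,25],10); tin()
E
```

```text
t 12.28 tcp [ 0.5481 -0.0271  0.0245] intake mm [-101.9  -10.9   24.5] j [-25.1  37.6  -7.9 -58.  -74.8  51.5] F [ 0.5 -0.1 -0. ] op 14.0
tool axes in intake (cols x,y,z)
 [[ 0.825 -0.554  0.113]
 [-0.148 -0.019  0.989]
 [-0.546 -0.832 -0.098]]
rows 5 per row tool xyz [ 6.9 -4.7  0.9]
tin? [ 433  217  104   50 3197] [-698.5  -43.9   40. ]
tin? [244 226  20  20 342] [-70.2 -12.6  40. ]
tin? [296 245  18  10 161] [-203.8   15.6   40. ]
```

>>> {"op": "arm_command", "data": {
  "commands": [8.3,-5.5,0.5,0,16,8.3,-5.5,0.5,0,16,8.3,-5.5,0.5,0,16,8.3,-5.5,0.5,0,16,8.3,-5.5,0.5,0,16]
}}

```text
clock: 12.95
tool_pos: [0.5537, 0.0269, 0.0247]
orientation: [-96.7, 33.1, 77.4]
force: [-1.0, -0.0, -0.1]
opening: 0.0141
```

```bash
python3 - <<'E'
from h import *
go([0,-13,25],10); tin()
E
```

```text
t 12.95 tcp [0.5537 0.0269 0.0247] intake mm [-47.7 -14.2  24.7] j [-20.7  36.4 -10.3 -61.  -71.6  50.9] F [-1.  -0.  -0.1] op 14.1
tool axes in intake (cols x,y,z)
 [[ 0.825 -0.554  0.112]
 [-0.148 -0.019  0.989]
 [-0.545 -0.832 -0.098]]
rows 5 per row tool xyz [ 7.8 -5.3  1.3]
tin? [ 419  217  118   50 3348] [-695.   -44.9   40. ]
tin? [274 243  16   9 130] [-144.    12.6   40. ]
tin? [462 245  29  22 457] [-644.9   12.3   40. ]
```

>>> {"op": "arm_command", "data": {
  "commands": [8,-5.4,1.4,0,16,8,-5.4,1.4,0,16,8,-5.4,1.4,0,16,8,-5.4,1.4,0,16,8,-5.4,1.4,0,16]
}}

```text
clock: 13.62
tool_pos: [0.5544, 0.0798, 0.0249]
orientation: [-96.7, 33.0, 77.4]
force: [-1.0, -0.7, 0.0]
opening: 0.0139
```

```bash
python3 - <<'E'
from h import *
go([35,-13,25],8)
s=snapshot("top");f=s["frame"][150:330,150:370];cv2.imwrite("pics/t4.png",cv2.resize(f,None,fx=3.4,fy=3.3))
E
```

```text
t 13.62 tcp [0.5544 0.0798 0.0249] intake mm [  5.1 -12.7  24.9] j [-16.3  35.2 -12.6 -64.1 -68.4  50.6] F [-1.  -0.7  0. ] op 13.9
tool axes in intake (cols x,y,z)
 [[ 0.825 -0.553  0.113]
 [-0.148 -0.019  0.989]
 [-0.545 -0.833 -0.098]]
rows 4 per row tool xyz [ 6.2 -4.1  0.8]
```

View pics/t4.png

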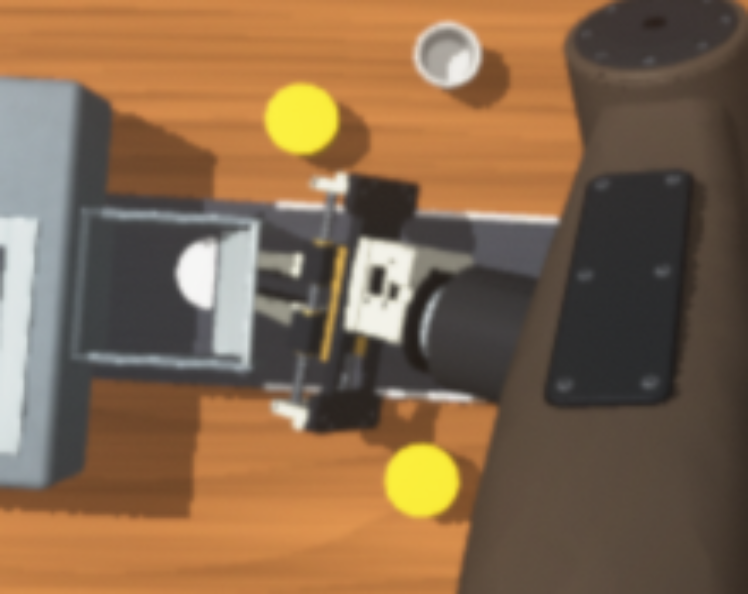

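>>> {"op": "arm_command", "data": {
  "commands": [6.6,-4.4,0.9,0,16,6.6,-4.4,0.9,0,16,5,-3.3,0.7,0,16]
}}

```text
clock: 14.05
tool_pos: [0.5553, 0.1042, 0.025]
orientation: [-96.7, 33.0, 77.4]
force: [-0.3, -0.9, 0.6]
opening: 0.0141
```

>>> {"op": "arm_command", "data": {
  "commands": [4,-2.8,0.6,0,16]
}}

```text
clock: 14.18
tool_pos: [0.5555, 0.1072, 0.0244]
orientation: [-96.8, 33.2, 77.4]
force: [-3.0, -31.2, 6.5]
opening: 0.0141
```

```bash
python3 - <<'E'
from h import *
go([38,-13,25],8)
s=snapshot("top");f=s["frame"][190:290,165:325];cv2.imwrite("pics/t5.png",cv2.resize(f,None,fx=5,fy=5))
E
```

```text
t 14.18 tcp [0.5555 0.1072 0.0244] intake mm [ 32.6 -12.7  24.4] j [-13.9  34.7 -13.6 -65.7 -66.6  50.3] F [ -3.  -31.2   6.5] op 14.1
tool axes in intake (cols x,y,z)
 [[ 0.824 -0.556  0.111]
 [-0.147 -0.021  0.989]
 [-0.548 -0.831 -0.099]]
rows 1 per row tool xyz [ 4.2 -3.5  0.2]
```

View pics/t5.png

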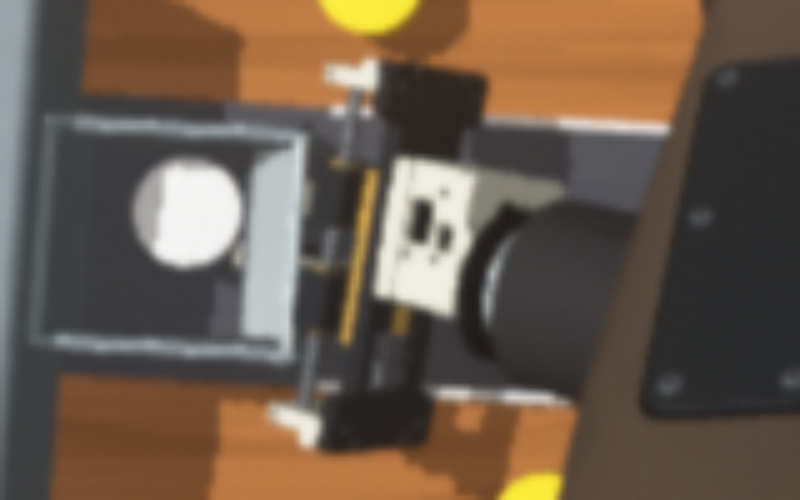

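Wrist force rose to 31 N: the gripper body has met the frame. The tin lies clear of the flap in the picture, at about (202,233) in the full frame, so I'll back off and measure it.

>>> {"op": "arm_command", "data": {
  "commands": [-5,3.4,-0.7,0,16,-5,3.4,-0.7,0,16]
}}

```text
clock: 14.48
tool_pos: [0.5551, 0.0944, 0.0246]
orientation: [-96.9, 33.3, 77.4]
force: [-0.3, -0.5, 0.5]
opening: 0.0142
```

```bash
python3 - <<'E'
from h import *
go([-90,-13,25],30)
s=snapshot("top");print((toI(ray(s,187/5+164.9,214/5+189.9,.04))*1000).round(1))
E
```

```text
t 14.47 tcp [0.5551 0.0944 0.0246] intake mm [ 19.8 -12.7  24.6] j [-14.9  34.8 -13.2 -64.9 -67.4  50.5] F [-0.3 -0.5  0.5] op 14.2
tool axes in intake (cols x,y,z)
 [[ 0.823 -0.557  0.11 ]
 [-0.147 -0.022  0.989]
 [-0.548 -0.83  -0.1  ]]
rows 4 per row tool xyz [-22.6  15.2  -3.1]
[ 62.6 -12.2  40. ]
```

>>> {"op": "arm_command", "data": {
  "commands": [-22,15,-3,0,16,-22,15,-3,0,16,-22,15,-3,0,16,-22,15,-3,0,16]
}}

```text
clock: 15.02
tool_pos: [0.5502, -0.0137, 0.0243]
orientation: [-96.8, 33.1, 77.6]
force: [0.1, 0.3, 0.7]
opening: 0.0135
```

```bash
python3 - <<'E'
from h import *
st()
s=snapshot("top");f=s["frame"][190:290,165:325];g=snapshot("side")["frame"][120:270,140:340]
cv2.imwrite("pics/t6.png",np.vstack([cv2.resize(f,(480,300),interpolation=cv2.INTER_CUBIC),cv2.resize(g,(480,300),interpolation=cv2.INTER_CUBIC)]))
E
```

```text
t 15.03 tcp [ 0.5502 -0.0137  0.0243] intake mm [-88.4 -12.5  24.3] j [-23.9  37.3  -8.4 -58.6 -74.   51.4] F [0.1 0.3 0.7] op 13.5
tool axes in intake (cols x,y,z)
 [[ 0.825 -0.555  0.109]
 [-0.145 -0.022  0.989]
 [-0.547 -0.832 -0.099]]
```

View pics/t6.png

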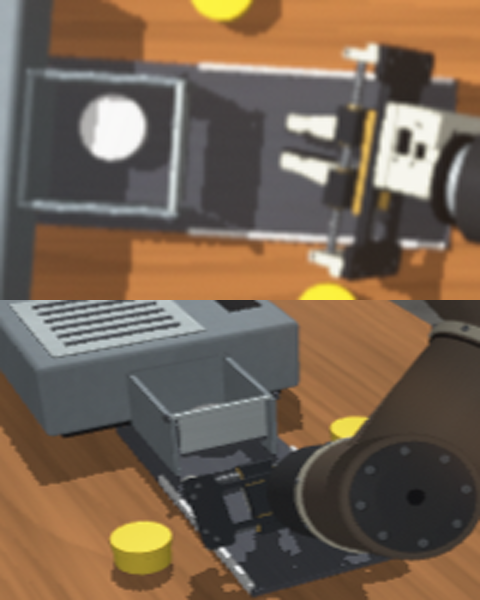

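>>> {"op": "arm_command", "data": {
  "commands": [-40,5,-3,0,16,-40,0,0,0,16,-20,0,0,0,16,0,0,0,0,16,0,0,0,0,16]
}}

```text
clock: 15.75
tool_pos: [0.5348, -0.099, 0.075]
orientation: [-96.6, 33.0, 77.5]
force: [-0.4, 0.3, 0.5]
opening: 0.0145
```

```bash
python3 - <<'E'
from h import *
st()
s=snapshot("top");a=cv2.imread("pics/top0.png")[205:272,215:232].astype(int);b=s["frame"][205:272,215:232].astype(int)
print('rod region diff',abs(a-b).mean(), abs(a-b).max())
hsv=cv2.cvtColor(s["frame"],cv2.COLOR_BGR2HSV);v=hsv[217:262,185:221,2];m=(v>130).astype(np.uint8)
ys,xs=np.nonzero(cv2.morphologyEx(m,cv2.MORPH_OPEN,np.ones((5,5))));(c,r)=cv2.minEnclosingCircle(np.c_[xs,ys].astype(np.float32))
print('tin',c,r,(toI(ray(s,c[0]+185,c[1]+217,.04))*1000).round(1))
g=snapshot("side")["frame"];a=cv2.imread("pics/side0.png")
print('side flap face diff',abs(a[172:192,216:250].astype(int)-g[172:192,216:250]).mean())
for n,(r0,r1,c0,c1) in dict(jar=(294,335,262,290),tall=(214,244,362,386),cruc=(194,214,318,343)).items():
    print(n,abs(a[r0:r1,c0:c1].astype(int)-g[r0:r1,c0:c1]).mean().round(1))
t0=cv2.imread("pics/top0.png")
for n,(r0,r1,c0,c1) in dict(jar=(275,297,372,398),tall=(149,170,324,346),cruc=(156,178,271,293)).items():
    print('top',n,abs(t0[r0:r1,c0:c1].astype(int)-s["frame"][r0:r1,c0:c1]).mean().round(1))
E
```

```text
t 15.75 tcp [ 0.5348 -0.099   0.075 ] intake mm [-174.3   -0.7   75. ] j [-30.7  35.   -3.8 -53.6 -82.1  48.2] F [-0.4  0.3  0.5] op 14.5
tool axes in intake (cols x,y,z)
 [[ 0.826 -0.552  0.111]
 [-0.146 -0.019  0.989]
 [-0.544 -0.834 -0.096]]
rod region diff 19.073748902546093 31
tin (23.0, 25.0) 22.47230339050293 [46.3 10.8 40. ]
side flap face diff 18.133823529411764
jar 17.2
tall 30.1
cruc 67.2
top jar 25.1
top tall 18.3
top cruc 23.2
```

```bash
python3 - <<'E'
from h import *
s=snapshot("top");t0=cv2.imread("pics/top0.png");f=s["frame"]
for n,(r0,r1,c0,c1) in dict(jar=(265,307,362,408),tall=(139,180,314,356),cruc=(146,188,261,303),rod=(205,272,214,234)).items():
    A,B=[cv2.cvtColor(x[r0:r1,c0:c1],cv2.COLOR_BGR2GRAY).astype(np.float32) for x in(t0,f)]
    print(n,np.round(cv2.phaseCorrelate(A,B),2),'corr',np.corrcoef(A.ravel(),B.ravel())[0,1].round(3))
g=snapshot("side")["frame"][120:260,150:330]
cv2.imwrite("pics/f.png",np.hstack([cv2.resize(f[140:310,165:405],(480,340),interpolation=cv2.INTER_CUBIC),cv2.resize(g,(320,340))]))
E
```

```text
Traceback (most recent call last):
ValueError: setting an array element with a sequence. The requested array has an inhomogeneous shape after 1 dimensions. The detected shape was (2,) + inhomogeneous part.
```

```bash
python3 - <<'E'
from h import *
s=snapshot("top");t0=cv2.imread("pics/top0.png");f=s["frame"]
for n,(r0,r1,c0,c1) in dict(jar=(265,307,362,408),tall=(139,180,314,356),cruc=(146,188,261,303),rod=(205,272,214,234)).items():
    A,B=[cv2.cvtColor(x[r0:r1,c0:c1],cv2.COLOR_BGR2GRAY).astype(np.float32) for x in(t0,f)]
    print(n,np.round(cv2.phaseCorrelate(A,B)[0],2),'corr',np.corrcoef(A.ravel(),B.ravel())[0,1].round(3))
g=snapshot("side")["frame"][120:260,150:330]
cv2.imwrite("pics/f.png",np.hstack([cv2.resize(f[140:310,165:405],(480,340),interpolation=cv2.INTER_CUBIC),cv2.resize(g,(320,340))]))
E
```

```text
jar [-0.31  0.23] corr 0.487
tall [0.57 0.54] corr 0.995
cruc [0.39 0.47] corr 0.996
rod [ 0.02 -0.03] corr 0.972
```

View pics/f.png

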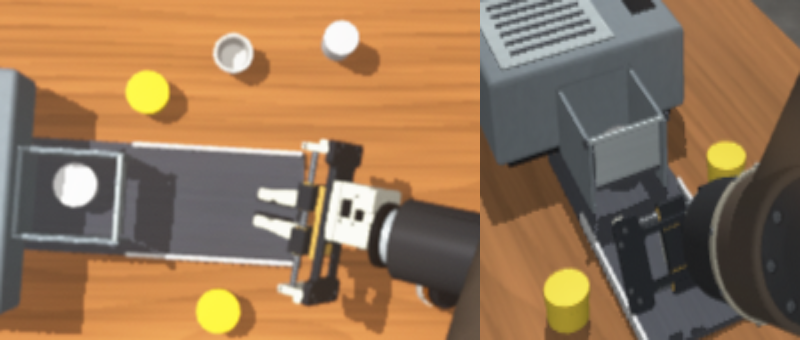

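The flap hangs shut and the tin stands upright inside the bay, with nothing touching.

```bash
python3 -c "
from plant import *
print(close_job())"
```

```text
the job is handed in; nothing more can be done
None
```

I pushed the tin along the apron and through the flap into the bay, backed the fingers out, and handed the job in at about 16 s on the robot clock. No verdict was reported.

**How:** The moves cannot tilt the tool directly. I drove the arm against its reach limit until the fingers leaned about 56°, then pushed with the fingers 14 mm apart. The tin moved at about 0.08 m/s, with wrist force around 1 N until the end of the push.

**Checks that held:**
- **Flap:** It hangs shut. The rod and flap region in the top view matches the starting picture (shift 0.03 px, correlation 0.97).
- **Tin:** It stands upright in the bay, about 63 mm past the flap and 12 mm off the middle line.
- **Bystanders:** The tall tin and crucible shifted by under 1 px, which is within measurement error.
- **Gripper:** It was clear of everything, with wrist force under 1 N.

**Checks that failed or disagreed:**
- **Contact with the frame:** On the last push step the gripper body touched the intake frame, and wrist force briefly reached 31 N (the limit for the body is 40 N). I backed off at once. The peak between readings is not known.
- **Tin position:** An automatic fit of the tin in the dark bay gave nonsense (46, 11 mm), so I used the position read by eye from an enlarged picture. 63 mm is right at the limit for the flap to fall, but the pictures show it did fall shut.
- **Jar:** The arm hid it in the final top view. The side view differed from the start by about the same overall brightness change as the rest of the picture, so I judged it unmoved.

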